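Square a forming die to its fence

TASK

The heavy aluminium forming die stands askew on the steel setting plate. With the fingertips only, never gripping or lifting it, push at one corner and then another to walk it round until its tall plain long face (the one opposite the screw ledge) faces the fence, and push it home so that this face sits flush against the fence, the whole face within the length of the fence. Turn it nearly parallel before it touches the fence, so that no corner knocks into it, and leave the glue bottle, the pliers and the small screwdriver undisturbed.

Things in the scene. Friction and masses are not known exactly. Their poses are not given: they have to be found in the camera images.
- die: loose aluminium die, about 0.85 kg, 90 mm (x) by 120 mm (y), vertical sides; origin: centre of the underside. Part x -20..+45 mm is 38 mm high and ends at +x in the plain long face for the fence; ledge x -45..-20 mm is 24 mm high with two screw heads; its back face is at x -45 mm. A 5 mm rib on top. Starts turned 35 to 65 degrees anticlockwise from square, its centre 125 to 145 mm from the fence
- die_face (a point): centre of the die's plain tall long face, 45 mm along the die's +x from its origin, 15 mm above its underside; axes are the die's, +x points out of this face. The die slides with friction at about 5 to 11 N, with short peaks near 20 N as it is struck; its centre of mass is within 7 mm of its centre
- plate: fixed dark steel setting plate, 300 mm (its x) by 320 mm (its y), flat top 18 mm above the table; origin at the centre of the underside. Its +x points away from the robot, toward the fence
- fence_face (a point): centre of the flat vertical fence face that looks toward the robot: x +110 mm, y 0 in the plate's frame, 33 mm above the table; axes are the plate's, +x points into the fence. Seated, the die's +x is parallel to this +x and point die_face lies on this face
- fence: fixed steel bar on the plate, 240 mm long (along the plate's y), 24 mm thick, top 30 mm above the plate; its origin is the plate's centre at the plate's top (not on the bar), axes the plate's
- glue: loose small glue bottle, 27 mm across and 80 mm tall, red nozzle, standing in the plate's far right corner, beside the fence's end; origin at its foot. To be left alone
- pliers: loose pliers with red handles, 156 mm long, 51 mm wide, 12 mm thick, lying on the table to the left of the plate; origin at the underside's centre. To be left alone
- driver: loose small red-handled screwdriver, 112 mm long, 13 mm thick, lying near the left edge of the plate, along that edge; origin at the underside's centre. To be left alone

How it is judged (in metres and radians):
At the end, for the whole second after the job is handed in: The die rests flat on the plate, its tall plain long face square to the fence within 2 degrees and its middle within 3 mm of touching it, the whole face within the fence's length (face centre within 60 mm of the fence centre), at rest (angle between the x axis of die and the x axis of fence_face, either way round below 0.035 rad and x of die_face in the frame of fence_face between -0.003 and 0.003 m and y of die_face in the frame of fence_face between -0.06 and 0.06 m and angle between die's own z axis and vertical below 0.03 rad and height (world z) of die below 0.021 m and linear speed of die below 0.01 m/s).
It fails at once if the die is lifted or tipped (more than 6 mm up, or 6 degrees) (height (world z) of die above 0.024 m or angle between die's own z axis and vertical above 0.105 rad).
It fails at once if the die touches the fence while still more than 17 degrees askew (contact force between die and fence above 0.5 N and angle between the x axis of die and the x axis of fence_face, either way round above 0.3 rad).
It fails at once if the glue bottle, the pliers or the screwdriver is moved by more than 20 mm, or the bottle tipped (distance of any of glue, pliers, driver from where it was at the start of the episode above 0.02 m or angle between glue's own z axis and vertical above 0.3 rad).
It also fails if it takes over 64 s, if anything falls off the work surface, if the arm or the gripper's body presses on something with over 40 N, if the wrist force passes 120 N, or if a joint passes its speed limit or range.

ROBOT

A 6-joint arm with a two-finger parallel gripper is mounted at the origin on a cart in front of the work surface, level with it; the furniture and walls round the work are solid. World frame = base frame: x ahead of the robot, y to its left, z up, the work surface at z = 0. Lengths are in m, angles in degrees, forces in N, time in s.
With the tool pointing down it reaches from about 0.35 to 0.875 m from the base axis. Payload 4.2 kg.
Tool frame: the origin (TCP) lies on the front face of the gripper's body, between the roots of the fingers; the fingertips stand 70 mm ahead of it and the grasp point (between the pads) lies 51 mm ahead of it; x points along the fingers, y is the direction in which the jaws open and shut, and the axes are right-handed (so a half turn about x gives the same grasp; the last joint's range is limited). The gripper opens to 87 mm and grips with 3 to 60 N. Pads are 19 mm wide; open, the fingers measure 117 mm over their backs; the gripper's body (75 mm by 190 mm) begins 51 mm behind the grasp point.
Start: joints at [-52.047, 22.042, 0.453, 0, -68.411, -14.817], TCP at [0.246, -0.575, 0.292] pointing down, gripper open.
Joint ranges: [-179.83, 179.83], [-69.29, 118.12], [-61.27, 80.66], [-181.25, 117.63], [-171.15, -9.14], [-177.46, 177.46]. Speed limits (degrees/s): [159.86, 159.86, 180, 180, 180, 180].

INTERFACE

Orientations are given as a 3x3 rotation matrix whose columns are the frame's x, y, z axes.
In Python, from station import r, viewer, spotter gives the robot as it stands.
- The arm moves only by the tool move_arm, never from a script. Its argument "series" is a list that holds one entry, the list of rows, each a list of 7 numbers: the turn, a rotation vector about the world's x, y, z scaled (see below), then the shift along the world's x, y, z scaled (see below), then the opening, from 0 (shut) to 1 (fully open). A call has 1 to 20 rows; each row shifts and turns the pose as measured when the row begins; what a row does not reach is not made up. The controller multiplies each number of a shift by 60 mm and each number of a turn by 8 degrees. A row lasts 1/8 s, in which the tool goes at most 62.5 mm and 10.7 degrees, less where a joint would pass 70% of its speed; a pose out of reach is approached as far as the arm can. A call with a number of a shift or a turn outside -1 to 1 is refused whole. A call with a gripper value outside its range is refused whole. The fingers move at their own pace and stop on an object; the grip force is fixed at half the most. Time passes only in rows, so rows that do not move let the fingers close. It gives the time, the measured TCP pose, the force and the opening at its end, in the units of the state.
- r.sense(): the state, without advancing time (a new reading comes with each control period).
- viewer.capture(name): name is "scene" or "top"; returns (picture, depth): 480x640x3 uint8, red, green, blue; 480x640 float32, m along the optical axis (not along the pixel's ray), 0 where there is no reading.
- viewer.camera_params(name): a dict with "mtx" (3x3 intrinsics, pixels), "pose" (4x4, takes a point from camera to world coordinates). Camera axes: x right, y down, z forward; pixel columns grow to the right and rows downward; lengths in m; the calibration is good to about 2 mm. A picture is of the moment at which its call begins. camera_params takes no time and is no camera call.
- r.finish_job(): hands the job in, once; it reports no verdict.
Trained networks look in the newest picture that a camera, given by its name, has taken for a name from the list of things; names that differ only in an ending like _2 or _b are one class to them, and where a whole thing is asked for, a point or a joint stands for the part that bears it (a point fixed in the world has none). Each returns a list of dicts, best first, with "conf" (0 to 1); they miss things now and then, are a little off and sometimes report something else, mostly with a low value. They report only what shows in the picture. A call takes as long as a camera call.
- spotter.find_in(camera, name): "centre" ([column, row] in pixels, amid what is visible of it).
- spotter.trace(camera, name): "mask" (480x640 bool, what is visible of it) and "centre" ([column, row] in pixels, amid what is visible of it).
The state is a dict: "time_s": time; "joints": joint angles; "joint_velocities": joint speeds; "effort": joint torques, N m; "tcp_pos": TCP position; "ee_rot": TCP orientation; "wrist_force": force on the tool from outside, world axes, zero at the start; "moment": the same for the moment, N m; "gripper_width": opening from 0.0 (shut) to 1.0 (fully open).
Only numpy, scipy, OpenCV 4.12 (cv2) and the standard library are available. Lean on these libraries where they do the work, as an engineer would, in place of code of your own. Each camera call takes 0.05 s, during which the arm holds its last target.

## Working session

There is one attempt and no reset: what is moved stays moved. The work goes in short steps, Python scripts to look and compute and a tool call to move; the robot and the scene stay as the last step left them, time stands still between calls to the robot, and variables do not carry over. Pictures are saved under pics/ and viewed, and the job is handed in when it is done.

Besides the shell and the picture viewer there is one more tool, called after "Call:" as name([rows], argument=value, ...), one row to a line, values as JSON. move_arm: Moves the arm, as the interface text tells. Its arguments: {"type":"object","properties":{"series":{"type":"array","items":{"type":"array","items":{"type":"array","items":{"type":"number","minimum":-1,"maximum":1}}}}},"required":["series"]}

```bash
ls; mkdir -p pics; cat > h.py <<'E'
import numpy as np, cv2
from station import r, viewer, spotter
def cap(n,f):
    p,d=viewer.capture(n); cv2.imwrite('pics/'+f,p[:,:,::-1]); return p,d
def cloud(n,d):
    c=viewer.camera_params(n);K=np.array(c['mtx']);T=np.array(c['pose'])
    v,u=np.mgrid[:480,:640]
    P=np.stack([(u-K[0,2])/K[0,0]*d,(v-K[1,2])/K[1,1]*d,d],-1)
    W=P@T[:3,:3].T+T[:3,3]; W[d<=0]=np.nan; return W
E
python3 - <<'E'
from h import *
for n in('scene','top'):
    p,d=cap(n,n+'0.png'); c=viewer.camera_params(n); print(n,np.round(c['mtx'],1).tolist(),np.round(c['pose'],3).tolist())
    W=cloud(n,d)
    for k in('die','plate','fence','glue','pliers','driver'):
        for t in spotter.trace(n,k)[:2]:
            m=t['mask']; print(k,round(t['conf'],2),np.round(t['centre']),m.sum(),np.round(np.nanmedian(W[m],0),3))
s=r.sense();print(s['time_s'],s['tcp_pos'],np.round(s['ee_rot'],3).tolist(),s['wrist_force'])
E
```

```text
pics
scene [[565.8, 0.0, 320.4], [0.0, 565.8, 242.8], [0.0, 0.0, 1.0]] [[0.572, 0.525, -0.629, 1.189], [0.82, -0.356, 0.449, -0.578], [0.012, -0.773, -0.634, 0.735], [0.0, 0.0, 0.0, 1.0]]
die 0.82 [302. 262.] 2720 [ 0.538 -0.154  0.055]
plate 0.72 [322. 282.] 14400 [ 0.565 -0.157  0.019]
fence 0.73 [348. 306.] 2537 [ 0.671 -0.147  0.047]
glue 0.41 [265. 310.] 61 [ 0.635 -0.286  0.084]
pliers 0.82 [384. 185.] 305 [0.369 0.187 0.009]
driver 0.81 [381. 249.] 196 [0.573 0.001 0.029]
top [[522.7, 0.0, 312.2], [0.0, 522.7, 241.1], [0.0, 0.0, 1.0]] [[-0.006, -0.985, 0.173, 0.302], [-1.0, 0.008, 0.013, -0.066], [-0.014, -0.173, -0.985, 1.108], [0.0, 0.0, 0.0, 1.0]]
die 0.95 [353. 225.] 2660 [ 0.516 -0.143  0.055]
plate 0.92 [341. 210.] 17742 [ 0.533 -0.139  0.018]
fence 0.62 [355. 166.] 1824 [ 0.655 -0.142  0.047]
glue 0.59 [423. 174.] 181 [ 0.626 -0.281  0.062]
glue 0.5 [196. 302.] 650 [0.362 0.192 0.009]
pliers 0.97 [197. 304.] 638 [0.364 0.19  0.009]
driver 0.65 [287. 208.] 206 [0.563 0.002 0.029]
0.7 [ 0.24557524 -0.5746999   0.29228351] [[0.0, -0.393, 0.92], [-0.0, 0.92, 0.393], [-1.0, -0.0, 0.0]] [-0.41855632 -0.49093722 -0.18157896]
```

View pics/top0.png

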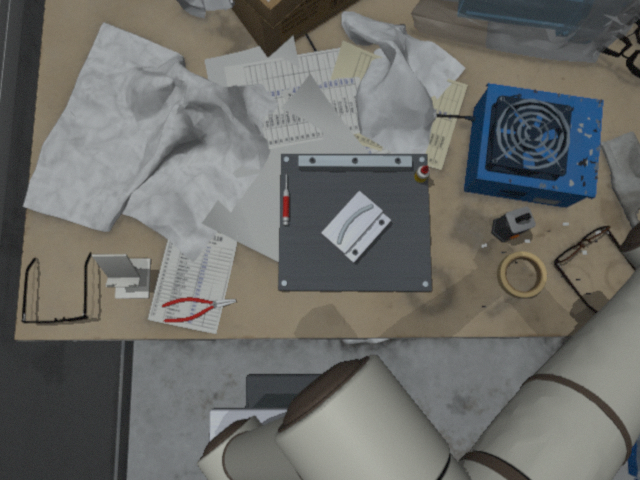

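View pics/scene0.png

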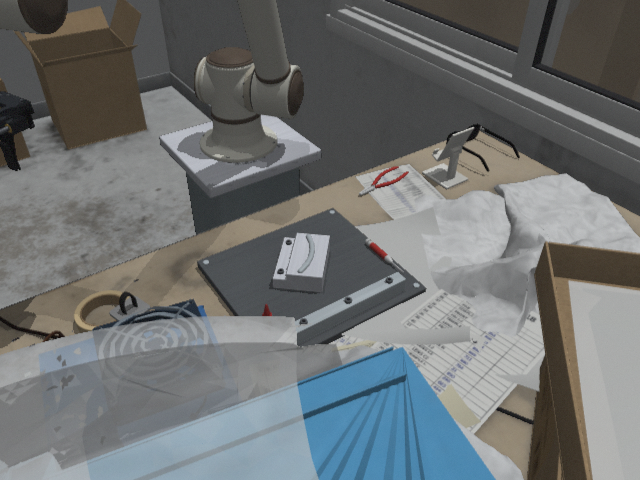

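```bash
cat >> h.py <<'E'
def fitdie(W):
    # fit die footprint from top heights: tall z~.056, ledge ~.042, rib ~.061
    from scipy.optimize import minimize
    m=(W[...,2]>0.036)&(W[...,2]<0.068)
    return m
def meas(f,verbose=False):
    p,d=cap('top',f); W=cloud('top',d)
    t=spotter.trace('top','die')
    if not t: print('no die'); return
    M=cv2.dilate(t[0]['mask'].astype(np.uint8),np.ones((5,5)))>0
    P=W[M]; P=P[np.isfinite(P).all(1)]
    hi=P[(P[:,2]>.0515)&(P[:,2]<.070)]; lo=P[(P[:,2]>.037)&(P[:,2]<.0475)]
    rh=cv2.minAreaRect(hi[:,:2].astype(np.float32)*1000)
    al=P[P[:,2]>.037]; ra=cv2.minAreaRect(al[:,:2].astype(np.float32)*1000)
    b=cv2.boxPoints(ra)/1000
    print('conf',round(t[0]['conf'],2),'hi',[np.round(x,1) for x in rh],'all',[np.round(x,1) for x in ra], 'n',len(hi),len(lo))
    print('hi mean',hi.mean(0).round(4),'lo mean',lo.mean(0).round(4))
    return p,d,W,P,hi,lo
E
python3 - <<'E'
from h import *
p,d,W,P,hi,lo=meas('top1.png')
cv2.imwrite('pics/top1c.png',cv2.resize(p[100:340,160:480,::-1],(800,600),interpolation=cv2.INTER_CUBIC))
t=spotter.trace('top','fence')[0]['mask']; F=W[t]; F=F[(F[:,2]>.044)&(F[:,2]<.052)]
print('fence',cv2.minAreaRect(F[:,:2].astype(np.float32)*1000))
t=spotter.trace('top','plate')[0]['mask']; F=W[t]; F=F[(F[:,2]>.012)&(F[:,2]<.024)]
print('plate',cv2.minAreaRect(F[:,:2].astype(np.float32)*1000))
t=spotter.trace('top','driver')[0]['mask']; F=W[t]; F=F[F[:,2]>.022];print('driver',cv2.minAreaRect(F[:,:2].astype(np.float32)*1000))
# raw fence: all points z .044-.052 in far region
G=W[(abs(W[...,2]-.048)<.003)&(W[...,0]>.58)&(W[...,0]<.75)];print(len(G),cv2.minAreaRect(G[:,:2].astype(np.float32)*1000))
G=W[(abs(W[...,2]-.018)<.004)&(W[...,0]>.3)&(W[...,0]<.85)&(W[...,1]<.1)&(W[...,1]>-.4)];print(len(G),cv2.minAreaRect(G[:,:2].astype(np.float32)*1000))
E
```

```text
no dieTraceback (most recent call last):
  File "<stdin>", line 2, in <module>
TypeError: cannot unpack non-iterable NoneType object
```

The top view shows the plate centred near (355,222), with the fence along its far edge at row 160. The die is at (356,227), its screw ledge toward lower right. The driver is at (286,205), the glue at (423,172) and the pliers at (195,305). The die detector missed once, so I'll use heights inside the plate area instead.

```bash
cat >> h.py <<'E'
def meas(f):
    p,d=cap('top',f); W=cloud('top',d)
    R=(W[...,0]>.36)&(W[...,0]<.72)&(W[...,1]>-.31)&(W[...,1]<.02)
    M=R&(W[...,2]>.034)&(W[...,2]<.070)
    n,l,s,c=cv2.connectedComponentsWithStats(M.astype(np.uint8))
    P=[]
    for i in range(1,n):
        if s[i,4]>300: print('comp',s[i],W[l==i].mean(0).round(3))
    return p,d,W,l,s
E
python3 - <<'E'
from h import *
p,d,W,l,s=meas('top1.png')
cv2.imwrite('pics/top1c.png',cv2.resize(p[130:310,230:470,::-1],(800,600),interpolation=cv2.INTER_CUBIC))
def rect(G): print(len(G),[np.round(x,1) for x in cv2.minAreaRect(G[:,:2].astype(np.float32)*1000)],np.round(G.mean(0),4))
G=W[(abs(W[...,2]-.048)<.003)&(W[...,0]>.62)&(W[...,0]<.70)&(W[...,1]<.0)&(W[...,1]>-.29)];rect(G)
z=W[...,2]; R=(W[...,0]>.45)&(W[...,0]<.6)&(W[...,1]>-.25)&(W[...,1]<-.03)
print(np.histogram(z[R],bins=np.arange(.01,.07,.003)))
rect(W[R&(z>.052)]);rect(W[R&(z>.034)]);rect(W[R&(z>.036)&(z<.047)])
R=(W[...,0]>.36)&(W[...,0]<.72)&(W[...,1]>-.33)&(W[...,1]<.06)
G=(R&(abs(z-.018)<.004)).astype(np.uint8); n,l,s,c=cv2.connectedComponentsWithStats(G); i=1+s[1:,4].argmax(); rect(W[l==i])
E
```

```text
comp [ 298  156  114   14 1448] [ 0.658 -0.144  0.047]
comp [ 321  191   70   72 2565] [ 0.517 -0.143  0.052]
1038 [array([ 658.7, -152.5]), array([257.4,  47.3]), np.float64(83.4)] [ 0.6589 -0.1451  0.0478]
(array([  45,  768, 2377, 1226,  122,   14,   10,   11,   16,  126,  356,
        179,   42,   60,  499,  857,  335,   75,    7]), array([0.01 , 0.013, 0.016, 0.019, 0.022, 0.025, 0.028, 0.031, 0.034,
       0.037, 0.04 , 0.043, 0.046, 0.049, 0.052, 0.055, 0.058, 0.061,
       0.064, 0.067]))
1773 [array([ 521.3, -140.9]), array([ 81.7, 120.7]), np.float64(47.9)] [ 0.526  -0.1344  0.0565]
2552 [array([ 518.6, -144.2]), array([ 90.2, 121.2]), np.float64(47.9)] [ 0.5173 -0.1431  0.0523]
690 [array([ 493.4, -152.3]), array([ 72.9, 146.4]), np.float64(19.2)] [ 0.4966 -0.1658  0.0419]
15152 [array([ 538.4, -142.2]), array([320.2, 300.9]), np.float64(89.1)] [ 0.52   -0.1418  0.0179]
```

View pics/top1c.png

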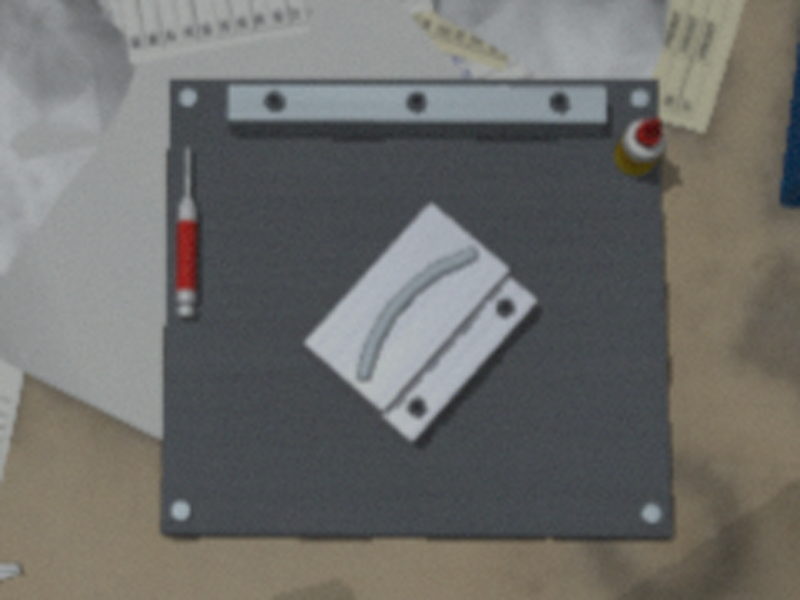

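The die's centre is near (0.519, -0.144) and its yaw is about 48°. The measured sizes, 90 by 121 mm, match the given ones. The plate's yaw is about -0.9° and its fence face is near x = 0.648. First I'll push with the fingers shut on the back face near its left end, which should turn the die clockwise.

Call:
move_arm([
  [[0, 0, 0, 0.32, 0.68, 0, 0], [0, 0, 0, 0.32, 0.68, 0, 0], [0, 0, 0, 0.32, 0.68, 0, 0], [0, 0, 0, 0.32, 0.68, 0, 0], [0, 0, 0, 0.32, 0.68, -0.3, 0], [0, 0, 0, 0.32, 0.68, -0.3, 0], [0, 0, 0, 0.32, 0.68, -0.3, 0], [0, 0, 0, 0.32, 0.68, -0.3, 0], [0, 0, 0, 0.32, 0.68, -0.3, 0], [0, 0, 0, 0.32, 0.68, -0.3, 0], [0, 0, 0, 0, 0, 0, 0]],
])

```text
time_s: 2.22
tcp_pos: [0.4431, -0.1551, 0.1835]
ee_rot: [[0.009, -0.392, 0.92], [-0.005, 0.92, 0.392], [-1.0, -0.008, 0.006]]
wrist_force: [0.6, -0.9, -0.4]
gripper_width: 0.005
```

Call:
move_arm([
  [[0, 0, 0, -0.1, -0.2, -0.3, 0], [0, 0, 0, 0, 0, -0.3, 0], [0, 0, 0, 0, 0, -0.3, 0], [0, 0, 0, 0, 0, -0.3, 0], [0, 0, 0, 0, 0, -0.2, 0], [0, 0, 0, 0, 0, 0, 0]],
])

```text
time_s: 2.98
tcp_pos: [0.4383, -0.17, 0.1002]
ee_rot: [[0.016, -0.391, 0.92], [-0.007, 0.92, 0.391], [-1.0, -0.012, 0.012]]
wrist_force: [0.0, -0.4, 0.1]
gripper_width: 0.003
```

```bash
python3 - <<'E'
from h import *
p,d=cap('top','a1.png'); cv2.imwrite('pics/a1c.png',cv2.resize(p[130:310,230:470,::-1],(800,600)))
s=r.sense();print(s['tcp_pos'],s['wrist_force'])
E
```

```text
[ 0.43869522 -0.16994078  0.10070092] [-0.62154851 -0.23666131  0.50240172]
```

View pics/a1c.png

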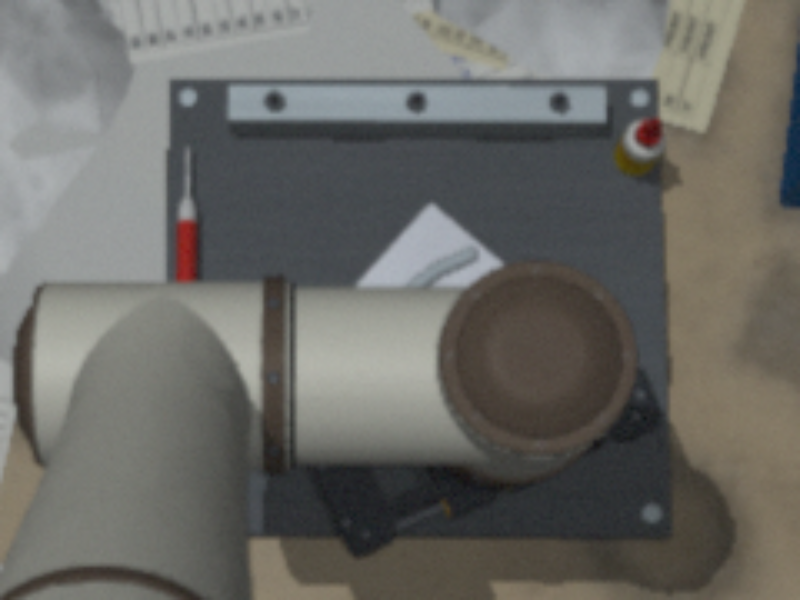

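The arm hides most of the die in the top view. The fingers stand about 13 mm off its back face near the left end. I'll push slowly at about 42°.

Call:
move_arm([
  [[0, 0, 0, 0.08, 0.07, -0.05, 0], [0, 0, 0, 0.08, 0.07, -0.03, 0], [0, 0, 0, 0.08, 0.07, 0, 0], [0, 0, 0, 0.08, 0.07, 0, 0], [0, 0, 0, 0.08, 0.07, 0, 0], [0, 0, 0, 0.08, 0.07, 0, 0], [0, 0, 0, 0.08, 0.07, 0, 0], [0, 0, 0, 0.08, 0.07, 0, 0], [0, 0, 0, 0.08, 0.07, 0, 0], [0, 0, 0, 0, 0, 0, 0]],
])

```text
time_s: 4.28
tcp_pos: [0.4686, -0.1326, 0.0967]
ee_rot: [[-0.023, -0.391, 0.92], [-0.011, 0.92, 0.391], [-1.0, -0.001, -0.025]]
wrist_force: [0.8, 0.2, 1.1]
gripper_width: 0.005
```

```bash
python3 - <<'E'
from h import *
p,d=cap('scene','s1.png'); cv2.imwrite('pics/s1c.png',cv2.resize(p[150:375,180:480,::-1],(800,600)))
W=cloud('scene',d); z=W[...,2];R=(W[...,0]>.42)&(W[...,0]<.62)&(W[...,1]>-.25)&(W[...,1]<-.03)&(z>.050)&(z<.064)
n,l,s,c=cv2.connectedComponentsWithStats(R.astype(np.uint8)); i=1+s[1:,4].argmax();G=W[l==i]
print(len(G),cv2.minAreaRect(G[:,:2].astype(np.float32)*1000))
E
```

```text
1647 ((546.5173950195312, -127.66497039794922), (66.66085052490234, 124.30757141113281), 30.297298431396484)
```

View pics/s1c.png

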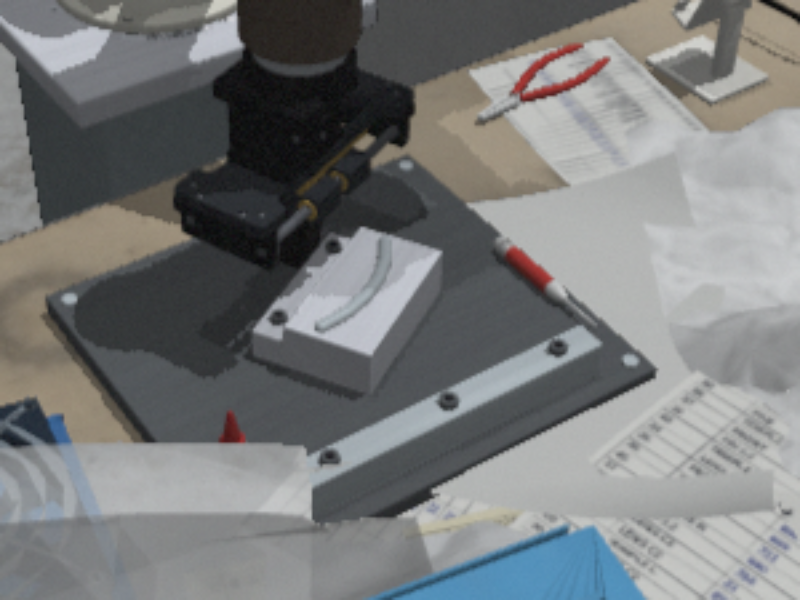

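The die now has a yaw of about 30° and its centre is near (0.536, -0.134). The fingers are about 35 mm left of its middle. I'll keep pushing.

Call:
move_arm([
  [[0, 0, 0, 0.08, 0.06, 0, 0], [0, 0, 0, 0.08, 0.06, 0, 0], [0, 0, 0, 0.08, 0.06, 0, 0], [0, 0, 0, 0.08, 0.06, 0, 0], [0, 0, 0, 0.08, 0.06, 0, 0], [0, 0, 0, 0.08, 0.06, 0, 0], [0, 0, 0, 0, 0, 0, 0]],
])

```text
time_s: 5.2
tcp_pos: [0.4853, -0.1131, 0.0964]
ee_rot: [[-0.057, -0.387, 0.92], [-0.015, 0.922, 0.387], [-0.998, 0.008, -0.059]]
wrist_force: [0.4, -0.6, 0.4]
gripper_width: 0.004
```

```bash
cat >> h.py <<'E'
def sm(f):
    p,d=cap('scene',f); cv2.imwrite('pics/c_'+f,cv2.resize(p[150:375,180:480,::-1],(800,600)))
    W=cloud('scene',d); z=W[...,2];R=(W[...,0]>.42)&(W[...,0]<.66)&(W[...,1]>-.25)&(W[...,1]<-.01)&(z>.0515)&(z<.064)
    n,l,s,c=cv2.connectedComponentsWithStats(R.astype(np.uint8)); i=1+s[1:,4].argmax();G=W[l==i]
    (c,sz,a)=cv2.minAreaRect(G[:,:2].astype(np.float32)*1000)
    if sz[0]>sz[1]: a-=90
    a_=np.radians(a);u=np.array([np.cos(a_),np.sin(a_)]);c=np.array(c)-12.5*u
    s=r.sense();q=s['tcp_pos'][:2]*1000-c
    print(len(G),'size',np.round(sz,1),'yaw',round(a,1),'die centre',c.round(1),'finger in die',np.round([q@u,q@[-u[1],u[0]]],1),'tcp',s['tcp_pos'].round(4))
E
python3 -c "
from h import *
sm('s2.png')"
```

```text
1652 size [ 68.  124.7] yaw 17.1 die centre [ 546.7 -127.2] finger in die [-54.4  31.5] tcp [ 0.4854 -0.1131  0.0963]
```

View pics/c_s2.png

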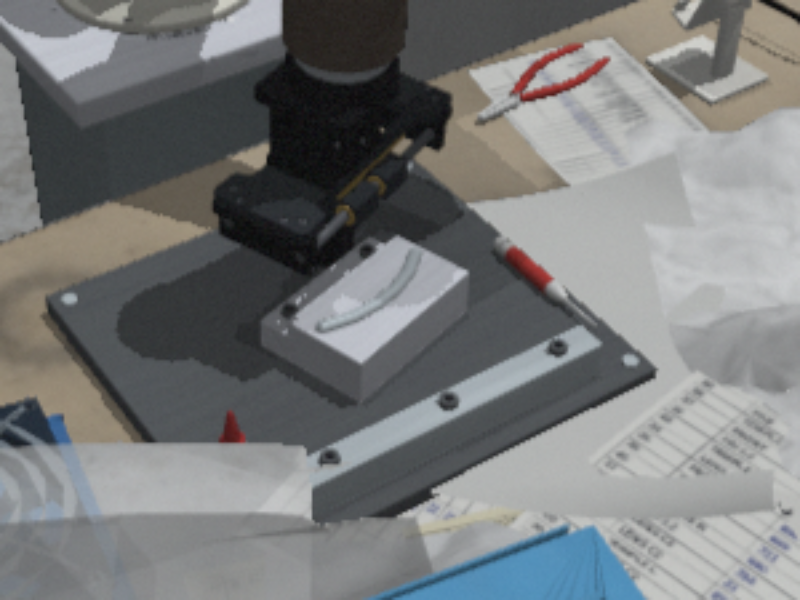

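The yaw is about 17° and falling as planned. Next I'll back off, straighten the 3° tool tilt, open the fingers partway and square the tool to the plate. Then I can push with two fingertips.

Call:
move_arm([
  [[0, 0, 0, -0.25, -0.05, 0, 0], [0, 0, 0, -0.25, -0.05, 0, 0], [0.1, -0.2, -0.6, -0.1, -0.05, 0.05, 0.7], [0, -0.2, -0.6, 0, -0.05, 0, 0.7], [0, 0, -0.6, 0, -0.05, 0, 0.7], [0, 0, -0.6, 0, 0, 0, 0.7], [0, 0, -0.6, 0, 0, 0, 0.7], [0, 0, 0, 0, 0, 0, 0.7]],
])

```text
time_s: 6.25
tcp_pos: [0.4445, -0.1287, 0.1002]
ee_rot: [[0.011, 0.034, 0.999], [0.003, 0.999, -0.034], [-1.0, 0.004, 0.011]]
wrist_force: [-0.1, 0.5, -0.5]
gripper_width: 0.602
```

```bash
python3 -c "
from h import *
sm('s3.png')
s=r.sense();print(s['ee_rot'].round(3),s['gripper_width'],s['time_s'])"
```

```text
1645 size [ 67.4 123.9] yaw 16.2 die centre [ 547.5 -127.3] finger in die [-99.3  27.4] tcp [ 0.4445 -0.1288  0.1002]
[[ 0.01   0.034  0.999]
 [ 0.003  0.999 -0.034]
 [-1.     0.004  0.01 ]] 0.6426352978253946 6.3
```

View pics/c_s3.png

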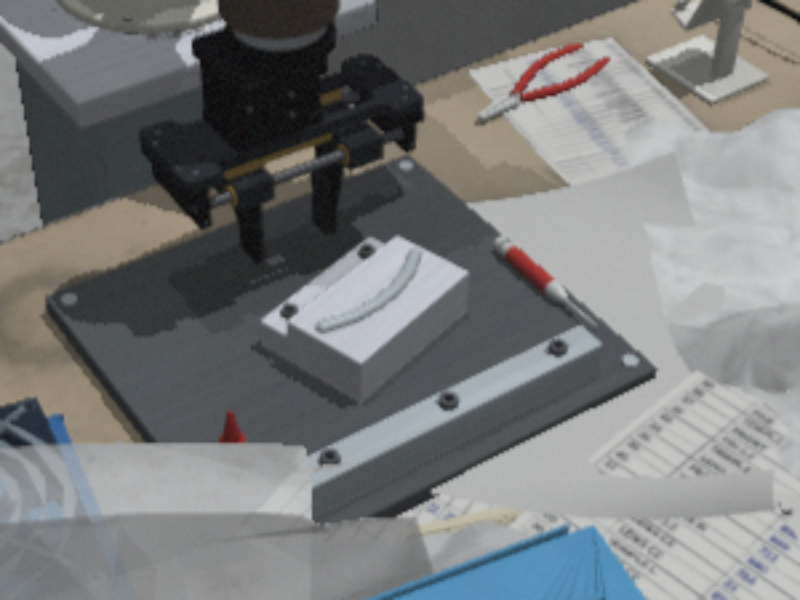

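The view confirms the two fingers are open behind the die's back face. Now I'll push straight ahead: the left finger should touch first and square the die.

Call:
move_arm([
  [[0, 0, 0.1, 0.2, 0.02, -0.05, 0.7], [0, 0, 0.03, 0.2, 0, -0.03, 0.7], [0, -0.02, 0, 0.15, 0, 0, 0.7], [0, -0.02, 0, 0.08, 0, 0, 0.7], [0, -0.02, 0, 0.08, 0, 0, 0.7], [0, -0.02, 0, 0.08, 0, 0, 0.7], [0, -0.02, 0, 0.08, 0, 0, 0.7], [0, -0.02, 0, 0.08, 0, 0, 0.7], [0, -0.02, 0, 0.08, 0, 0, 0.7], [0, -0.02, 0, 0.08, 0, 0, 0.7], [0, -0.02, 0, 0.08, 0, 0, 0.7], [0, 0, 0, 0, 0, 0, 0.7]],
])

```text
time_s: 7.8
tcp_pos: [0.5019, -0.1272, 0.0894]
ee_rot: [[-0.011, 0.012, 1.0], [0.005, 1.0, -0.012], [-1.0, 0.005, -0.011]]
wrist_force: [-0.8, 0.1, 0.2]
gripper_width: 0.7
```

```bash
python3 -c "
from h import *
sm('s4.png')
s=r.sense();print(s['ee_rot'].round(3),s['gripper_width'],s['time_s'])"
```

```text
1714 size [ 67.9 122.9] yaw 4.1 die centre [ 562.6 -131.4] finger in die [-60.2   8.5] tcp [ 0.502  -0.1272  0.0894]
[[-0.01   0.013  1.   ]
 [ 0.005  1.    -0.012]
 [-1.     0.005 -0.01 ]] 0.698332767707433 7.85
```

View pics/c_s4.png

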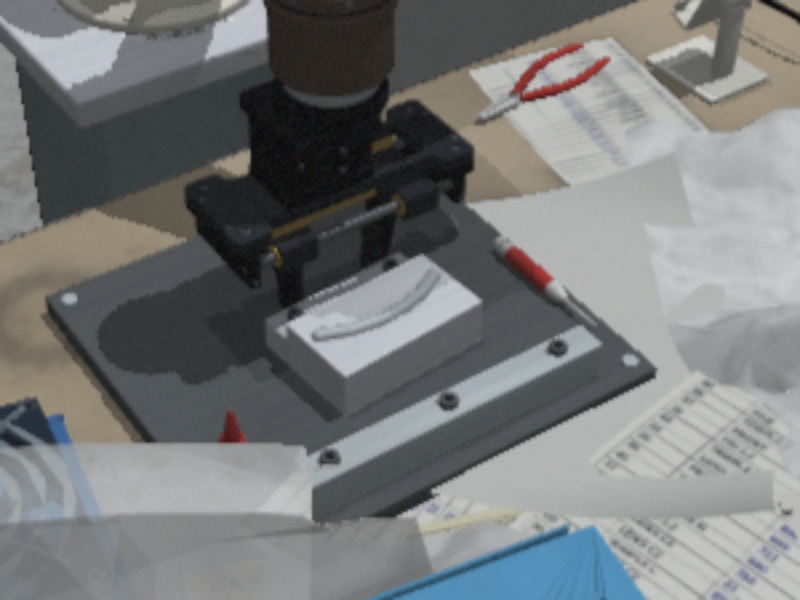

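The yaw is about 4°. The tool has sunk, leaving the tips about 1.5 mm above the plate, so I'll raise it slightly and continue.

Call:
move_arm([
  [[0, -0.02, 0.02, 0.04, 0, 0.1, 0.7], [0, -0.03, 0, 0.08, 0, 0.02, 0.7], [0, -0.03, 0, 0.08, 0, 0.01, 0.7], [0, -0.03, 0, 0.08, 0, 0.01, 0.7], [0, -0.03, 0, 0.08, 0, 0.01, 0.7], [0, -0.03, 0, 0.08, 0, 0.01, 0.7], [0, -0.03, 0, 0.08, 0, 0.01, 0.7], [0, 0, 0, 0, 0, 0, 0.7]],
])

```text
time_s: 8.85
tcp_pos: [0.533, -0.1275, 0.0983]
ee_rot: [[0.013, 0.012, 1.0], [0.006, 1.0, -0.012], [-1.0, 0.006, 0.013]]
wrist_force: [-2.1, 0.1, -1.6]
gripper_width: 0.696
```

```bash
python3 -c "
from h import *
sm('s5.png')
s=r.sense();print(s['ee_rot'].round(3),s['gripper_width'],s['time_s'])"
```

```text
1833 size [122.1  70. ] yaw -1.5 die centre [ 591.3 -133.2] finger in die [-58.4   4.1] tcp [ 0.533  -0.1275  0.0984]
[[ 0.013  0.012  1.   ]
 [ 0.006  1.    -0.012]
 [-1.     0.006  0.013]] 0.6986209165682923 8.9
```

View pics/c_s5.png

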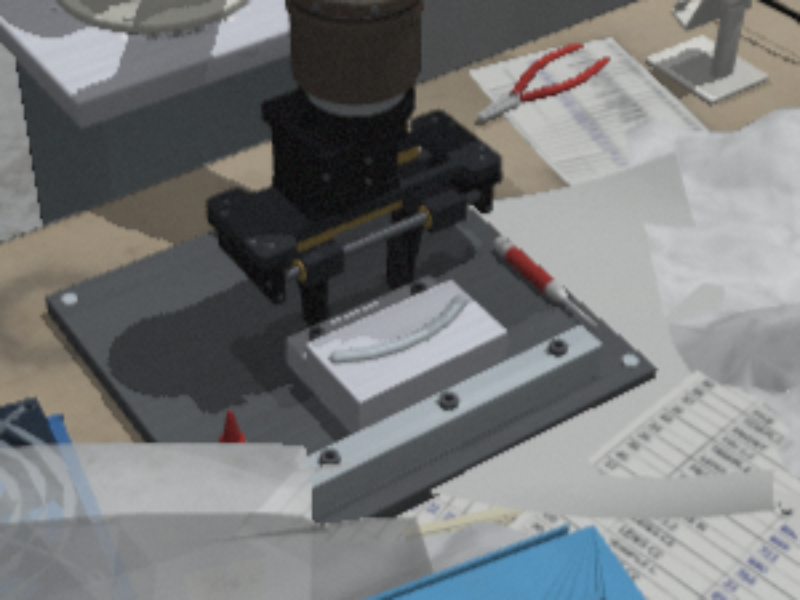

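The die is now parallel within about 1° and roughly 15 mm short of the fence. I'll finish in small steps and watch the force.

Call:
move_arm([
  [[0, 0, 0, 0.07, 0, 0, 0.7], [0, -0.02, 0, 0.07, 0, 0, 0.7], [0, -0.02, 0, 0.07, 0, 0, 0.7], [0, -0.02, 0, 0.05, 0, 0, 0.7]],
])

```text
time_s: 9.4
tcp_pos: [0.5469, -0.1276, 0.0983]
ee_rot: [[0.016, 0.013, 1.0], [0.006, 1.0, -0.013], [-1.0, 0.006, 0.016]]
wrist_force: [-8.0, 0.8, 3.5]
gripper_width: 0.699
```

Call:
move_arm([
  [[0, 0, 0, 0.05, 0, 0, 0.7]],
])

```text
time_s: 9.52
tcp_pos: [0.5474, -0.1276, 0.0983]
ee_rot: [[0.009, 0.013, 1.0], [0.006, 1.0, -0.013], [-1.0, 0.006, 0.009]]
wrist_force: [-13.1, 1.8, 10.4]
gripper_width: 0.701
```

Call:
move_arm([
  [[0, 0, 0, 0.05, 0, 0, 0.7]],
])

```text
time_s: 9.65
tcp_pos: [0.5478, -0.1276, 0.0985]
ee_rot: [[0.002, 0.013, 1.0], [0.006, 1.0, -0.013], [-1.0, 0.006, 0.002]]
wrist_force: [-9.4, 2.0, 7.0]
gripper_width: 0.702
```

```bash
python3 -c "
from h import *
sm('s6.png')
s=r.sense();print(s['ee_rot'].round(3),s['wrist_force'],s['time_s'])"
```

```text
1856 size [121.6  68.8] yaw -0.9 die centre [ 604.9 -134.1] finger in die [-57.1   5.6] tcp [ 0.5479 -0.1276  0.0984]
[[ 0.002  0.013  1.   ]
 [ 0.006  1.    -0.013]
 [-1.     0.006  0.002]] [-10.53465325   2.25936934   7.15331448] 9.7
```

View pics/c_s6.png

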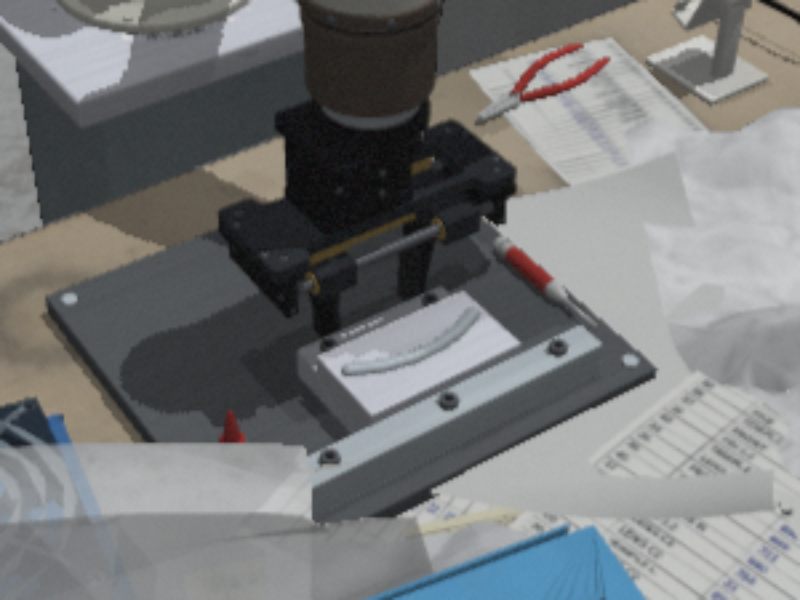

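Call:
move_arm([
  [[0, 0.05, 0, 0.12, 0, 0, 0.7], [0, 0.05, 0, 0.12, 0, 0, 0.7]],
])

```text
time_s: 9.95
tcp_pos: [0.5508, -0.1277, 0.0986]
ee_rot: [[-0.043, 0.015, 0.999], [0.007, 1.0, -0.015], [-0.999, 0.006, -0.043]]
wrist_force: [-16.4, 3.0, 13.2]
gripper_width: 0.698
```

Call:
move_arm([
  [[0, 0, 0, -0.2, 0, 0, 0.7], [0, 0, 0, -0.3, 0, 0, 0.7], [0, 0, 0, -0.3, 0, 0.3, 0.7], [0, 0, 0, -0.6, -0.5, 0.6, 0.7], [0, 0, 0, -0.6, -0.8, 0.6, 0.7], [0, 0, 0, -0.3, -0.9, 0.2, 0.7], [0, 0, 0, 0, -0.9, 0, 0.7], [0, 0, 0, 0, -0.9, 0, 0.7], [0, 0, 0, 0, -0.9, 0, 0.7], [0, 0, 0, 0, -0.5, 0, 0.7], [0, 0, 0, 0, 0, 0, 0.7]],
])

```text
time_s: 11.32
tcp_pos: [0.4321, -0.4624, 0.2138]
ee_rot: [[0.028, 0.002, 1.0], [-0.021, 1.0, -0.002], [-0.999, -0.021, 0.028]]
wrist_force: [0.8, -0.0, 0.2]
gripper_width: 0.695
```

```bash
python3 - <<'E'
from h import *
sm('s7.png')
p,d=cap('top','t7.png'); cv2.imwrite('pics/t7c.png',cv2.resize(p[130:310,230:470,::-1],(800,600),interpolation=cv2.INTER_CUBIC))
W=cloud('top',d);z=W[...,2]
def rect(G): print(len(G),[np.round(x,1) for x in cv2.minAreaRect(G[:,:2].astype(np.float32)*1000)])
R=(W[...,0]>.5)&(W[...,0]<.66)&(W[...,1]>-.25)&(W[...,1]<-.03)
M=R&(z>.0515)&(z<.066); rect(W[M])
M=R&(z>.034)&(z<.066)&(W[...,0]<.645); rect(W[M])
for k in('glue','pliers','driver'):
    for t in spotter.trace('top',k)[:1]: print(k,np.round(t['centre']),np.round(np.nanmedian(W[t['mask']],0),3))
E
```

```text
1860 size [121.6  69.3] yaw -0.1 die centre [ 605.1 -133.9] finger in die [-172.5 -327.6] tcp [ 0.432  -0.4612  0.2139]
1744 [array([ 620.3, -135.6]), array([ 78.2, 205.9]), np.float64(0.2)]
2450 [array([ 600.7, -161.4]), array([174.3,  88.9]), np.float64(89.4)]
glue [424. 173.] [ 0.625 -0.281  0.06 ]
pliers [196. 303.] [0.362 0.191 0.009]
driver [285. 208.] [0.562 0.003 0.029]
```

View pics/t7c.png

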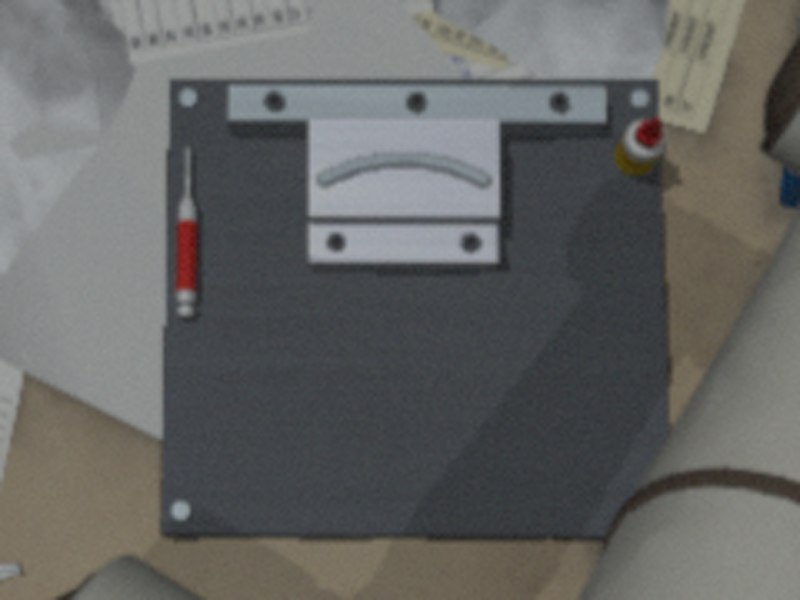

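View pics/c_s7.png

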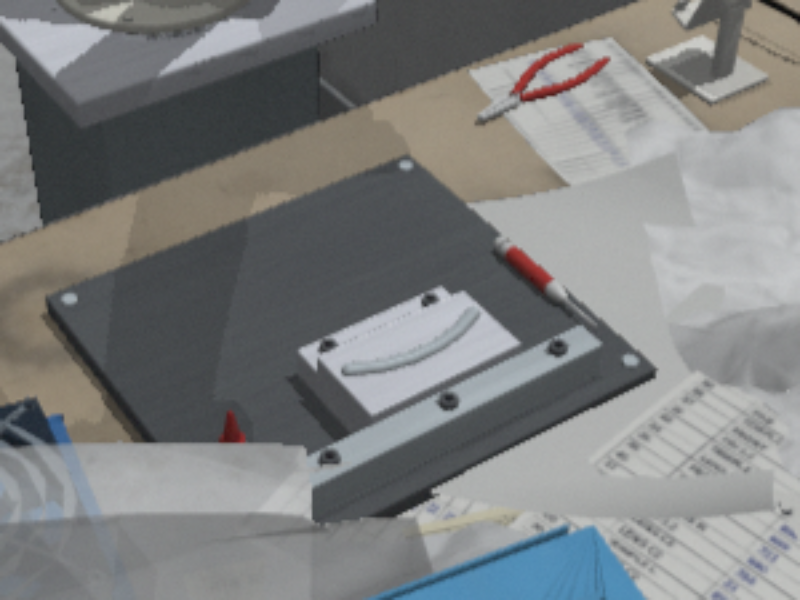

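The top view shows the die flush under the fence: crop columns 308–500, face at row 121, back edge at row 263. The bottle, pliers and driver haven't moved. One last check is the distance and angle between the die's back edge and the fence face, taken from sub-pixel edges.

```bash
python3 - <<'E'
from h import *
p=cv2.imread('pics/t7.png'); g=cv2.GaussianBlur(cv2.cvtColor(p,cv2.COLOR_BGR2GRAY),(0,0),0.8).astype(float)
c=viewer.camera_params('top');K=np.array(c['mtx']);T=np.array(c['pose'])
def ray(u,v,z):
    d=T[:3,:3]@np.array([(u-K[0,2])/K[0,0],(v-K[1,2])/K[1,1],1]); return T[:3,3]+d*(z-T[2,3])/d[2]
def edge(cols,r0,r1,z,fall=True):
    out=[]
    for u in cols:
        dv=np.diff(g[r0:r1,u]); w=np.clip(-dv if fall else dv,0,None); i=w.argmax(); a=slice(max(i-1,0),i+2)
        v=r0+.5+(np.arange(len(w))[a]*w[a]).sum()/w[a].sum(); out.append(ray(u,v,z))
    out=np.array(out); k=np.polyfit(out[:,1],out[:,0],1); return k
s=(130,310);f=lambda cx:230+cx*.3
db=edge(range(325,378),204,214,.042)
ff=edge(list(range(302,320))+list(range(383,408)),162,172,.048)
dt=edge(range(325,378),192,199,.056)
print('die back',db[0],np.polyval(db,-.135),'fence face',ff[0],np.polyval(ff,-.135))
print('yaw die',-np.degrees(np.arctan(db[0])),'fence',-np.degrees(np.arctan(ff[0])),'dist mm',1000*(np.polyval(ff,-.135)-np.polyval(db,-.135)))
E
```

```text
die back 0.011327983572452785 0.5579748125111913 fence face 0.019719149159596387 0.6484562932074658
yaw die -0.6490178886916551 fence -1.1296776145085214 dist mm 90.48148069627449
```

The back edge is 90.5 mm from the fence face, against 90 mm when fully seated. The angle between them is about 0.5°. Both are well within tolerance, so I'm handing the job in.

```bash
python3 -c "
from station import r
print(r.finish_job())"
```

```text
the job is handed in; nothing more can be done
None
```

The die sits flush against the fence and the job is handed in, after about 11.5 s of the 64 s allowed; no verdict is reported.

I pushed with the shut fingertips at the left end of the back face, which turned the die from about 48° to 17°. Then I used the two opened fingertips to square it and push it home. It was within about 1° of parallel before it reached the fence.

**Last checks**
- **Seating:** The die's back edge is 90.5 mm from the fence face, against 90 mm if fully seated. The final push met firm resistance of about 16 N.
- **Squareness:** The angle between die and fence is about 0.5°. The other camera gives up to about 1°. Both are inside the 2° limit.
- **Position along the fence:** The face centre is about 8 mm from the fence centre, so the whole face is within its length.
- **Other things:** The glue bottle, pliers and screwdriver measured within 2 mm of where they started.

**Checks that failed or disagreed**
- The die detector missed once, so I located the die from the depth readings instead.
- Two automatic outlines of the seated die picked up other points near the fence, so I discarded them and used the edge measurement above.
- The scene camera put the die about 2 mm nearer the fence than the top camera did, which is within the calibration error.

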